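# Seat the splined paddle in the bench mixer and hold it home

### The arm

A 6-joint arm with a two-finger parallel gripper is mounted at the origin on the work surface. World frame = base frame: x ahead of the robot, y to its left, z up, the work surface at z = 0. Lengths are in m, angles in degrees, forces in N, time in s.
With the tool pointing down it reaches from about 0.375 to 0.9 m from the base axis. Payload 3.1 kg.
Tool frame: the origin (TCP) lies on the centre line of the jaws, within the pads' length; the fingertips stand 8 mm ahead of it and the grasp point (between the pads) lies 11 mm behind it; z points along the fingers, y is the line along which they close (so a half turn about z gives the same grasp; the last joint's range is limited). The gripper opens to 87 mm and grips with 3 to 60 N. Pads are 19 mm wide; open, the fingers measure 117 mm over their backs; the gripper's body (75 mm by 190 mm) begins 51 mm behind the grasp point.
Start: joints at [58.356, 30.224, 82.088, -0, 67.689, -10.227], TCP at [0.228, 0.582, 0.231] pointing down, gripper open.
Joint ranges: [-176.69, 176.69], [-43.24, 126.21], [12.49, 139.97], [-82, 262], [0, 151.66], [-163.58, 163.58]. Speed limits (degrees/s): [159.86, 159.86, 180, 180, 180, 180].

### API

Orientations are given as a 3x3 rotation matrix whose columns are the frame's x, y, z axes.
In Python, from rig import * gives the robot as it stands.
- The arm moves only by the tool step_arm, never from a script. Its argument "targets" is a list of rows, each a list of 5 numbers: the opening, from -1 (shut) to 1 (fully open), then the shift along the world's x, y, z normalised to -1 to 1, where 1 is 0.25 m, then the turn about the world's z normalised to -1 to 1, where 1 is 180 degrees. In form: [[fingers, x, y, z, turn], ...]. A call has 1 to 20 rows; each row is the pose to reach, as a shift and turn from the pose commanded when the call began, turning the shorter way round; what a row does not reach only later rows make up. A row lasts 1/10 s, in which the tool goes at most 50 mm and 8.59 degrees, less where a joint would pass 70% of its speed; a pose out of reach is approached as far as the arm can. A call with a number of a shift or a turn outside -1 to 1 is refused whole. A call with a gripper value outside its range is refused whole. The fingers move at their own pace and stop on an object; the grip force is fixed at half the most. Time passes only in rows, so rows that repeat a pose let the fingers close. It gives the time, the measured TCP pose, the force, the opening and the grip force at its end, in the units of the state.
- read_state(): the state, without advancing time (a new reading comes with each control period).
- capture(name): name is "scene" or "side" or "wrist"; returns a dict with "color" (400x640x3 uint8, red, green, blue), "mtx" (3x3 intrinsics, pixels), "k1" (the pictures are not rectified: a ray, as slopes to the right and down, at radius r is drawn at 1 + k1 r^2 times it, then the intrinsics apply), "pose" (4x4, takes a point from camera to world coordinates). Camera axes: x right, y down, z forward; pixel columns grow to the right and rows downward; lengths in m; the calibration is good to about 2 mm. A picture is of the moment at which its call begins. There is no depth.
- hand_in(): hands the job in; it is judged then, once.
The state is a dict: "time_s": time; "joint_positions": joint angles; "qvel": joint speeds; "tau": joint torques, N m; "position": TCP position; "tcp_rot": TCP orientation; "force": force on the tool from outside, world axes, zero at the start; "moment": the same for the moment, N m; "opening": opening from 0.0 (shut) to 1.0 (fully open); "grasp_force": force on a finger pad.
Only numpy, scipy, OpenCV 4.12 (cv2) and the standard library are available. Lean on these libraries where they do the work, as an engineer would, in place of code of your own. Each camera call takes 0.05 s, during which the arm holds its last target. There are 200 camera calls.

### The job

Pull the mixer's carriage out from under its clear hood, by its black handle, until it stops against the red end stop. Then lift the orange-gripped paddle out of its stand, turn it so that its cross-shaped foot meshes with the cross slot in the green coupling, and push it down against the spring until its collar sits on the coupling. Do not let go: finish with the gripper still on the paddle, holding it pressed fully home, with the carriage still at the stop and the other things on the table left where they are.

Things in the scene. Friction and masses are not known exactly. Their poses are not given: they have to be found in the camera images.
- machine: Mixer base fixed to the table, placed anew each time: low white and steel bed 150 x 370 mm, its top at z = 40 mm. Origin at table level, x across the bed, y along it. A clear steel-edged hood covers local y = -165 to -30 mm (130 mm wide, top 125 mm above the table), open at its +y end. Red end stop bar at local y = 174 to 190 mm, 66 mm above the table.
- carriage (a joint): Travel of the aluminium carriage along the machine's +y (m): about 0 to 0.03 at the start (coupling under the hood), 0.142 when it is against the red end stop. It slides with about 7 N of friction and stays where it is left. Carriage plate 90 mm wide, its top 62 mm above the table.
- carriage_handle (a point): Middle of the top face of the black handle block on the carriage, 100 mm above the table. The block is 16 mm (machine x) by 30 mm (machine y), standing 38 mm above the carriage plate, at least 30 mm clear of the hood; grip it across the 16 mm. It is 105 mm beyond the coupling's axis in the machine's +y. Axes as the machine's.
- coupling_mouth (a point): Centre of the top face of the green coupling, a block 48 mm square, 92.5 mm above the table. In it is a cross-shaped slot, black at the bottom: two slots 11 mm wide and 33 mm long crossing at the centre, 30 mm deep. The slots run along this point's x and y. z up.
- coupling (a joint): Turn of the coupling about the vertical in the carriage (rad, counterclockwise from above, 0 = slots along the machine's x and y); starts anywhere from -0.7 to 0.7. The gearmotor behind it holds it with about 0.4 N m.
- plunger (a joint): How far the steel spring plunger in the middle of the cross slot is pressed down (m). 0: its top is 12 mm below the mouth, pushing up with 5 N; 0.012 with the paddle fully home, pushing up with 9.8 N, so a paddle that is let go rises again. Pressing with about 16 N brings the collar firmly onto the coupling.
- beater: Paddle attachment, 0.18 to 0.33 kg, 129 mm tall, upright in a stand. Origin: centre of the foot's underside, z up. White cross foot 24 mm long, arms 8 mm thick, 30 mm across along local x and y (lowest 3 mm: 6 thick, 27 across); round collar 54 mm across at z = 24 to 30 mm; white hub 24 mm across with two steel blades reaching 45 mm along +y and -y at z = 32 to 68 mm; orange grip on top.
- beater_collar (a point): Centre of the underside of the paddle's collar (24 mm above its origin); rests on the stand's rim at the start, and on the coupling's top when fully home.
- beater_grip (a point): Centre of the paddle's orange grip block, 106 mm above the paddle's origin: 18 mm (paddle's x) by 36 mm (y) by 46 mm tall, its top 129 mm above the paddle's origin. Grip it across the 18 mm from above.
- stand_a: White stand fixed on the table, 64 mm square, 30 mm tall, with a 38 mm square hole; holds the paddle. Origin at the centre of its underside.
- stand_b: The other such stand; holds the grating disc.
- grater: The other attachment, same height and grip but with a blue grip, a grating disc 90 mm across and a round foot; it is not for this job and stays in its stand. Origin at the centre of its foot's underside.
- bowl: Mint green bowl, 200 mm across, 85 mm tall, left of the work; leave alone. Origin under its centre.
- jar: Glass jar 72 mm across, 110 mm tall, left of the work; leave alone. Origin under its centre.
- cheese: Round cheese 104 mm across, 50 mm tall, on the white cutting board on the right; leave alone. Origin under its centre.
- wedge: Piece of cheese 55 x 45 x 40 mm on the cutting board; leave alone. Origin under its centre.
- knife: Knife with an orange handle lying on the cutting board; leave alone. Origin between handle and blade.
There are look-alikes about, which are no part of the job. What is shaped like the beater but purple is not meant.

How it is judged:
By the outcome, as a careful person would: the job done as asked, in the order asked, and still so for the second after the job is handed in, while the arm keeps its last pose, push and grip.
It also fails if it takes over 64 s, if anything falls off the work surface, if the arm or the gripper's body presses on something with over 40 N, if the wrist force passes 120 N, or if a joint passes its speed limit or range.

## Working session

There is one attempt and no reset: what is moved stays moved. The work goes in short steps, Python scripts to look and compute and a tool call to move; the robot and the scene stay as the last step left them, time stands still between calls to the robot, and variables do not carry over. Pictures are saved under pics/ and viewed, at most 10 in all, crops included, and the job is handed in when it is done.

Besides the shell and the picture viewer there is one more tool, called after ">>>" as name([rows], argument=value, ...), one row to a line, values as JSON. step_arm: Moves the arm, as the interface text tells. Scaled input: -1 to 1 covers 0.25 m each way for a shift and 180 degrees each way for a turn. Its arguments: {"type":"object","properties":{"targets":{"type":"array","items":{"type":"array","items":{"type":"number"}}}},"required":["targets"]}

```bash
mkdir -p pics; cat > h.py <<'E'
from rig import *
import numpy as np, cv2, json
def snap(n,f):
    c=capture(n); cv2.imwrite(f'pics/{f}.png',c['color'][:,:,::-1]); np.savez(f'pics/{f}.npz',**{k:c[k] for k in('mtx','k1','pose','color')}); return c
def px2w(f,uv,z):
    c=np.load(f'pics/{f}.npz'); K=c['mtx']; k=float(c['k1']); P=c['pose']
    out=[]
    for u,v in uv:
        d=np.array([(u-K[0,2])/K[0,0],(v-K[1,2])/K[1,1]]); s=d.copy()
        for _ in range(20): s=d/(1+k*(s@s))
        r=P[:3,:3]@np.array([s[0],s[1],1]); o=P[:3,3]
        out.append((o+r*(z-o[2])/r[2]))
    return np.array(out)
def w2px(f,pts):
    c=np.load(f'pics/{f}.npz'); K=c['mtx']; k=float(c['k1']); P=c['pose']
    q=(np.atleast_2d(pts)-P[:3,3])@P[:3,:3]; s=q[:,:2]/q[:,2:]; s=s*(1+k*(s**2).sum(1,keepdims=True))
    return s*[K[0,0],K[1,1]]+[K[0,2],K[1,2]]
E
python3 - <<'E'
from h import *
for n in('scene','side','wrist'):
    c=snap(n,n+'0'); print(n,c['pose'][:3].round(3).tolist(),c['mtx'].round(1).tolist(),c['k1'])
a=[cv2.imread(f'pics/{n}0.png') for n in('scene','side')]
print(read_state()['tcp_rot'])
E
```

```text
scene [[0.534, 0.495, -0.685, 1.358], [0.846, -0.298, 0.443, -0.613], [0.015, -0.816, -0.578, 0.83]] [[412.8, 0.0, 313.5], [0.0, 412.8, 196.4], [0.0, 0.0, 1.0]] -0.06551623977754764
side [[0.852, -0.351, 0.389, -0.066], [-0.524, -0.557, 0.644, -0.913], [-0.009, -0.752, -0.659, 1.021]] [[452.2, 0.0, 322.1], [0.0, 452.2, 198.1], [0.0, 0.0, 1.0]] -0.13203074325111763
wrist [[0.365, 0.888, 0.282, 0.15], [0.931, -0.347, -0.112, 0.612], [-0.002, 0.303, -0.953, 0.384]] [[303.6, 0.0, 317.7], [0.0, 303.6, 194.0], [0.0, 0.0, 1.0]] -0.025023139664331073
[[-9.30943651e-01  3.65161870e-01 -8.52706423e-04]
 [ 3.65162763e-01  9.30942600e-01 -1.42527872e-03]
 [ 2.73363293e-04 -1.63823081e-03 -9.99998621e-01]]
```

View pics/scene0.png

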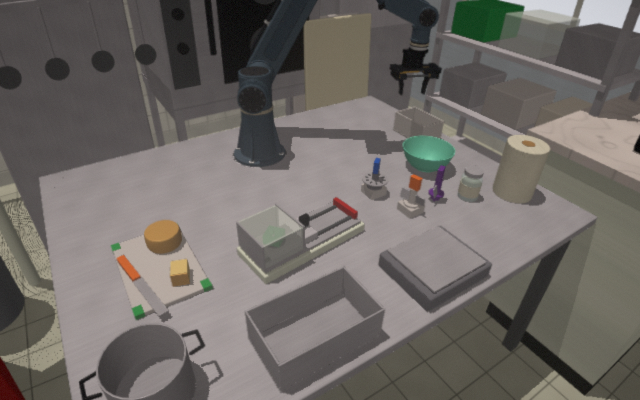

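View pics/side0.png

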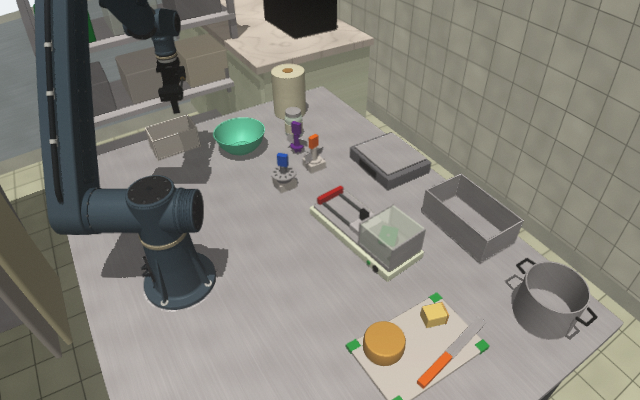

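The scene picture shows the hood at about (271,237), the black handle at (306,218), the red stop at (345,208), the orange grip at (415,182), and purple and blue look-alikes beside it. The side picture shows the handle at (364,214), the stop at (330,194) and the orange grip at (314,140). I'll enlarge both.

```bash
python3 - <<'E'
from h import *
a=cv2.imread('pics/scene0.png')[150:275,230:460]; b=cv2.imread('pics/side0.png')[120:285,260:440]
a=cv2.resize(a,None,fx=3.4,fy=3.4,interpolation=cv2.INTER_CUBIC)  # 782x425
b=cv2.resize(b,None,fx=3.6,fy=3.6,interpolation=cv2.INTER_CUBIC)  # 648x594
cv2.imwrite('pics/sc_c.png',a); cv2.imwrite('pics/si_c.png',b)
E
```

```text
(no output)
```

View pics/sc_c.png

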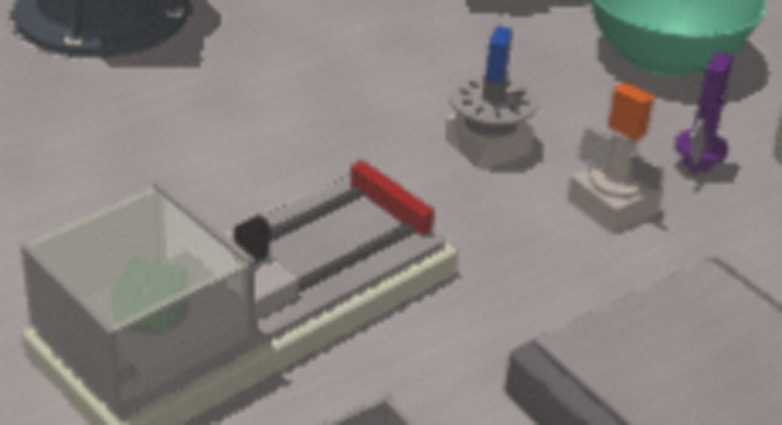

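View pics/si_c.png

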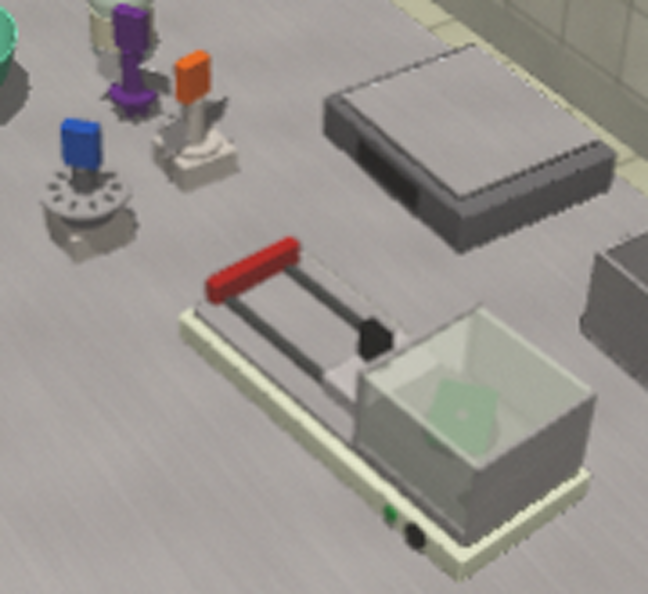

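The crops show clear hood corners, the bed's end, the stop, the handle, and the green coupling through the hood. The orange grip's top is at about (632,90) in the scene crop and (192,60) in the side crop. Next I'll fit the machine pose.

```bash
python3 - <<'E'
from h import *
from scipy.optimize import least_squares
S=lambda p:[(230+u/3.4-.35,150+v/3.4-.35) for u,v in p]
T=lambda p:[(260+u/3.6-.35,120+v/3.6-.35) for u,v in p]
hs=px2w('scene0',S([(155,187),(23,247),(112,328),(254,262)]),.125)
ht=px2w('side0',T([(480,308),(595,397),(478,465),(360,373)]),.125)
print(hs.round(4)[:,:2].tolist(),ht.round(4)[:,:2].tolist())
print('bed',px2w('scene0',S([(457,250)]),.04),px2w('side0',T([(182,315)]),.04))
print('handle',px2w('scene0',S([(252,226)]),.1),px2w('side0',T([(376,328)]),.1))
print('grip',px2w('scene0',S([(634,92)]),.135),px2w('side0',T([(194,60)]),.135))
print('gripedge',px2w('scene0',S([(617,86),(651,97)]),.135),px2w('side0',T([(178,66),(201,51)]),.135),px2w('side0',T([(211,60)]),.135))
# correspond: match hood corners by fit over pixel errors
loc={'se':[(155,187),(23,247),(112,328),(254,262)]}
# order in local: scene p0..p3; handle side (+y) edges are p0-p3
L=np.array([[0,-.03],[0,-.165],[0,-.165],[0,-.03]])
best=None
for sg in(1,-1):
  l=L.copy(); l[:,0]=sg*np.array([-.065,-.065,.065,.065])
  # side: nearest correspondences
  from scipy.spatial.distance import cdist
  idx=cdist(ht,hs).argmin(1)
  def f(p):
    c,s=np.cos(p[2]),np.sin(p[2]);R=np.array([[c,-s],[s,c]])
    w=lambda q:np.c_[q@R.T+p[:2],np.full(len(q),.125)]
    return np.r_[(w2px('scene0',w(l))-S(loc['se'])).ravel(),(w2px('side0',w(l[idx]))-T([(480,308),(595,397),(478,465),(360,373)])).ravel()]
  for t0 in(0,1.5,3,4.5):
    r=least_squares(f,[.8,-.05,t0])
    if best is None or r.cost<best[0]: best=(r.cost,r.x,sg,r.fun,idx)
print(best[0],best[1],np.degrees(best[1][2]),best[2],best[4],best[3].round(1))
p=best[1];c,s=np.cos(p[2]),np.sin(p[2]);R=np.array([[c,-s],[s,c]])
for q in (px2w('scene0',S([(252,226)]),.1),px2w('side0',T([(376,328)]),.1)): print('handle local',(q[:,:2]-p[:2])@R)
E
```

```text
[[0.5004, -0.1888], [0.5173, -0.3166], [0.6396, -0.2988], [0.6284, -0.1688]] [[0.6242, -0.1752], [0.636, -0.3045], [0.5147, -0.3118], [0.4967, -0.1849]]
bed [[0.62041378 0.04888936 0.04      ]] [[0.45800658 0.02961516 0.04      ]]
handle [[ 0.56102823 -0.12980158  0.1       ]] [[ 0.55454447 -0.12789567  0.1       ]]
grip [[0.61058095 0.25471883 0.135     ]] [[0.60570763 0.25279575 0.135     ]]
gripedge [[0.59462823 0.24823584 0.135     ]
 [0.62509956 0.26236103 0.135     ]] [[0.58707426 0.25207803 0.135     ]
 [0.61980517 0.26293527 0.135     ]] [[0.61981035 0.24383309 0.135     ]]
7.781458848348233 [ 0.55855627 -0.1457941   0.11302077] 6.475613122729823 1 [3 2 1 0] [ 1.3 -1.2 -0.9 -0.9 -0.9  1.  -0.2 -0.4 -0.8 -1.6  1.  -1.2  0.6  1.6
 -0.2 -0.5]
handle local [[0.00425984 0.0156117 ]]
handle local [[-0.00196761  0.01823669]]
```

>>> step_arm([
  [1,0.44,-0.95,0,-0.12],
  [1,0.44,-0.95,0,-0.12],
  [1,0.44,-0.95,0,-0.12],
  [1,0.44,-0.95,0,-0.12],
  [1,0.44,-0.95,0,-0.12],
  [1,0.44,-0.95,0,-0.12],
  [1,0.44,-0.95,0,-0.12],
  [1,0.44,-0.95,0,-0.12],
])

```text
time_s: 0.95
position: [0.3382, 0.3451, 0.2306]
tcp_rot: [[-0.731, 0.683, 0.0], [0.683, 0.731, 0.001], [0.001, 0.001, -1.0]]
force: [-0.2, -0.0, -0.5]
opening: 1.001
grasp_force: 0.0
```

>>> step_arm([
  [1,0.44,-0.95,0,-0.12],
  [1,0.44,-0.95,0,-0.12],
  [1,0.44,-0.95,0,-0.12],
  [1,0.44,-0.95,0,-0.12],
  [1,0.44,-0.95,0,-0.12],
  [1,0.44,-0.95,0,-0.12],
  [1,0.44,-0.95,0,-0.12],
  [1,0.44,-0.95,0,-0.12],
])

```text
time_s: 1.75
position: [0.4474, 0.1085, 0.2303]
tcp_rot: [[-0.43, 0.903, -0.001], [0.903, 0.43, 0.001], [0.001, -0.001, -1.0]]
force: [-0.6, -0.0, -0.9]
opening: 1.002
grasp_force: 0.0
```

>>> step_arm([
  [1,0.44,-0.95,0,-0.105],
  [1,0.44,-0.95,0,-0.105],
  [1,0.44,-0.95,0,-0.105],
  [1,0.44,-0.95,0,-0.105],
  [1,0.44,-0.95,0,-0.105],
  [1,0.44,-0.95,0,-0.105],
  [1,0.44,-0.95,0,-0.105],
  [1,0.44,-0.95,0,-0.105],
])

```text
time_s: 2.55
position: [0.5572, -0.1277, 0.23]
tcp_rot: [[-0.115, 0.993, -0.002], [0.993, 0.115, 0.002], [0.002, -0.002, -1.0]]
force: [-0.2, 0.5, 0.6]
opening: 1.001
grasp_force: 0.0
```

```bash
python3 - <<'E'
from h import *
snap('wrist','w1'); s=read_state(); print(s['time_s'],s['position'],np.degrees(np.arctan2(s['tcp_rot'][1][1],s['tcp_rot'][0][1])),s['force'])
a=cv2.imread('pics/w1.png'); cv2.imwrite('pics/w1b.png',cv2.resize(a,(800,500),interpolation=cv2.INTER_CUBIC))
E
```

```text
2.6 [ 0.55704317 -0.12751859  0.23016891] 6.648009598924913 [-0.63342912  0.22987809  0.34798746]
```

View pics/w1b.png

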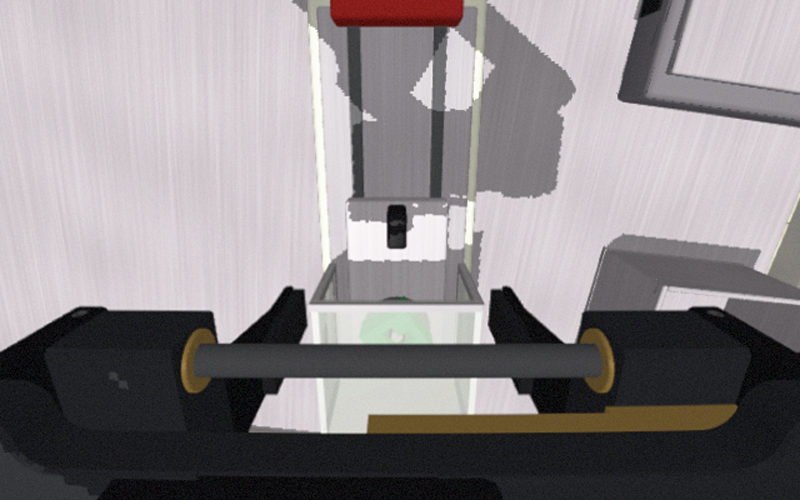

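The wrist view looks down at the handle: the black block spans (387-407, 204-249), and the bed edges and stop are symmetric about column 397. I'll check by projecting the block's model.

```bash
python3 - <<'E'
from h import *
g=lambda u,v:(u/1.25,v/1.25)
for z,l in((.1,[(387,221),(407,221),(387,249),(407,249),(397,235)]),(.062,[(388,205),(406,205),(348,261),(446,261)]),(.066,[(332,20),(461,20)]),(.04,[(312,30),(484,30)]),(.125,[(312,304),(483,304)])):
    print(z,px2w('w1',[g(*q) for q in l],z)[:,:2].round(4).tolist())
E
```

```text
0.1 [[0.548, -0.1183], [0.5633, -0.1165], [0.5504, -0.141], [0.5661, -0.1391], [0.5569, -0.1286]]
0.062 [[0.5473, -0.1138], [0.5628, -0.1119], [0.5169, -0.1693], [0.6051, -0.1589]]
0.066 [[0.4902, 0.0226], [0.5862, 0.0338]]
0.04 [[0.4698, 0.019], [0.6092, 0.0352]]
0.125 [[0.4985, -0.1829], [0.6272, -0.1678]]
```

>>> step_arm([
  [1,0,0,-0.2,0],
  [1,0,0,-0.4,0],
  [1,0,0,-0.5,0],
  [1,0,0,-0.56,0],
  [1,0,0,-0.6,0],
  [1,0,0,-0.6,0],
  [-1,0,0,-0.6,0],
  [-1,0,0,-0.6,0],
  [-1,0,0,-0.6,0],
  [-1,0,0,-0.6,0],
  [-1,0,0,-0.6,0],
  [-1,0,0,-0.6,0],
  [-1,0,0,-0.6,0],
  [-1,0,0,-0.6,0],
  [-1,0,0,-0.6,0],
])

```text
time_s: 4.1
position: [0.5581, -0.1307, 0.0805]
tcp_rot: [[-0.113, 0.994, -0.0], [0.994, 0.113, 0.0], [0.0, -0.0, -1.0]]
force: [0.3, 0.3, 0.3]
opening: 0.264
grasp_force: 0.0
```

>>> step_arm([
  [-1,0,0,0,0],
  [-1,0,0,0,0],
  [-1,0,0,0,0],
  [-1,0,0,0,0],
  [-1,0,0,0,0],
])

```text
time_s: 4.6
position: [0.5565, -0.1307, 0.0804]
tcp_rot: [[-0.114, 0.993, -0.004], [0.994, 0.114, 0.0], [0.001, -0.003, -1.0]]
force: [-5.2, -1.4, 2.4]
opening: 0.18
grasp_force: 30.0
```

>>> step_arm([
  [-1,-0.003,0.03,0,0],
  [-1,-0.01,0.08,0,0],
  [-1,-0.016,0.14,0,0],
  [-1,-0.023,0.2,0,0],
  [-1,-0.03,0.26,0,0],
  [-1,-0.037,0.32,0,0],
  [-1,-0.044,0.38,0,0],
  [-1,-0.05,0.43,0,0],
  [-1,-0.05,0.43,0,0],
  [-1,-0.05,0.43,0,0],
])

```text
time_s: 5.6
position: [0.5439, -0.0221, 0.0803]
tcp_rot: [[-0.113, 0.994, -0.004], [0.994, 0.113, 0.002], [0.002, -0.004, -1.0]]
force: [-5.9, 3.5, 4.0]
opening: 0.183
grasp_force: 30.0
```

>>> step_arm([
  [-1,-0.002,0.02,0,0],
  [-1,-0.005,0.04,0,0],
  [-1,-0.007,0.06,0,0],
  [-1,-0.007,0.06,0,0],
  [-1,-0.007,0.06,0,0],
])

```text
time_s: 6.1
position: [0.5424, -0.0092, 0.0804]
tcp_rot: [[-0.114, 0.994, -0.004], [0.994, 0.114, -0.001], [-0.0, -0.004, -1.0]]
force: [-5.6, -4.2, 2.8]
opening: 0.182
grasp_force: 30.0
```

>>> step_arm([
  [-1,-0.002,0.02,0,0],
  [-1,-0.003,0.03,0,0],
  [-1,-0.003,0.03,0,0],
])

```text
time_s: 6.4
position: [0.5416, -0.002, 0.0804]
tcp_rot: [[-0.114, 0.993, -0.004], [0.993, 0.114, -0.002], [-0.001, -0.004, -1.0]]
force: [-6.3, -6.2, 3.2]
opening: 0.182
grasp_force: 30.0
```

Not at the stop yet (about −6 N of friction).

>>> step_arm([
  [-1,-0.002,0.015,0,0],
  [-1,-0.003,0.03,0,0],
  [-1,-0.003,0.03,0,0],
])

```text
time_s: 6.7
position: [0.5408, 0.0055, 0.0804]
tcp_rot: [[-0.114, 0.993, -0.004], [0.993, 0.114, -0.001], [-0.001, -0.004, -1.0]]
force: [-6.3, -5.7, 4.3]
opening: 0.184
grasp_force: 30.0
```

>>> step_arm([
  [-1,-0.001,0.01,0,0],
  [-1,-0.002,0.02,0,0],
  [-1,-0.002,0.02,0,0],
])

```text
time_s: 7.0
position: [0.5406, 0.0073, 0.0804]
tcp_rot: [[-0.116, 0.993, -0.004], [0.993, 0.116, -0.007], [-0.006, -0.004, -1.0]]
force: [-7.5, -17.4, 3.1]
opening: 0.184
grasp_force: 30.0
```

>>> step_arm([
  [1,0,0,0,0],
  [1,0,0,0,0],
  [1,0,0,0,0],
  [1,0,0,0,0],
  [1,0,0,0,0],
  [1,0,0,0.1,0],
  [1,0,0,0.3,0],
  [1,0,0,0.5,0],
  [1,0.02,-0.2,0.6,0],
  [1,0.05,-0.4,0.6,0],
  [1,0.05,-0.45,0.6,0],
  [1,0.05,-0.45,0.6,0],
  [1,0.05,-0.45,0.6,0],
])

```text
time_s: 8.3
position: [0.554, -0.1002, 0.2302]
tcp_rot: [[-0.112, 0.994, -0.001], [0.994, 0.112, 0.001], [0.001, -0.001, -1.0]]
force: [0.1, 0.6, -0.6]
opening: 0.996
grasp_force: 0.0
```

```bash
python3 - <<'E'
from h import *
snap('wrist','w2'); s=read_state(); print(s['time_s'],s['position'],s['opening'],np.degrees(np.arctan2(s['tcp_rot'][1][1],s['tcp_rot'][0][1])),s['force'])
print(w2px('w2',[[.5406,.0073,.1],[.5526,-.097,.0925]]))
a=cv2.imread('pics/w2.png')[60:260,190:450]; cv2.imwrite('pics/w2b.png',cv2.resize(a,None,fx=3,fy=3,interpolation=cv2.INTER_CUBIC))
E
```

```text
8.35 [ 0.5538702  -0.09955774  0.23013162] 0.9939212054701826 6.500632749519708 [ 0.34210754  0.66669379 -0.38637731]
[[316.33021391  67.77458394]
 [316.67725237 181.59260611]]
```

View pics/w2b.png

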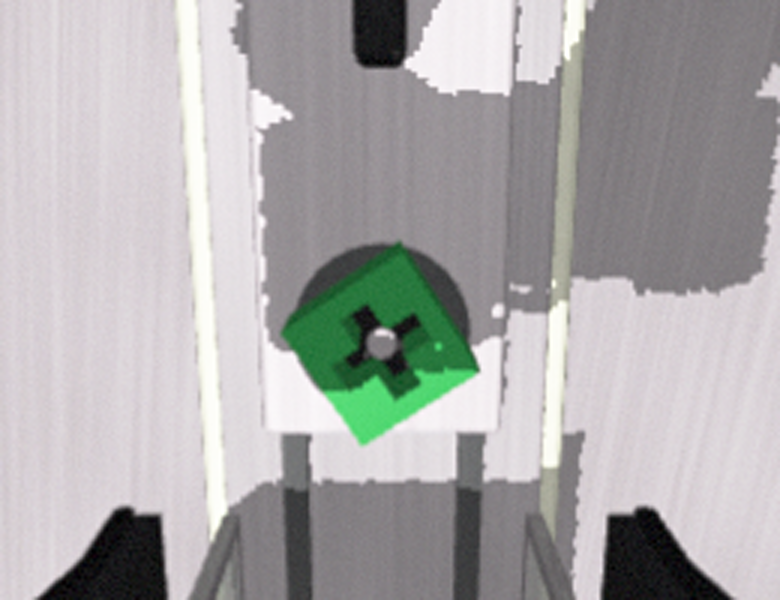

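The picture shows the green coupling out of the hood, turned about 30°. Its top-face corners in the crop are right (478,372), bottom (363,445), left (284,335) and top about (402,258). The plunger is at (382,343).

```bash
python3 - <<'E'
from h import *
g=lambda q:(190+q[0]/3-.33,60+q[1]/3-.33)
P=px2w('w2',[g(q) for q in((478,372),(363,445),(284,335),(402,258))],.0925)[:,:2]
print(P.round(4).tolist(),P.mean(0)); 
for i in range(4):
    d=P[(i+1)%4]-P[i]; print(np.linalg.norm(d).round(4),np.degrees(np.arctan2(d[1],d[0])).round(1))
print('plunger',px2w('w2',[g((382,343))],.0805),'handle end',px2w('w2',[g((380,67))],.1))
# slots: edge segmentation
c=np.load('pics/w2.npz')['color'][60:260,190:450].astype(int)
m=((c[...,1]-c[...,0]>25)).astype(np.uint8)
ct=max(cv2.findContours(m,0,2)[0],key=cv2.contourArea)[:,0]+[190,60]
w=px2w('w2',ct,.0925)[:,:2]; r=cv2.minAreaRect((w*1e4).astype(np.float32)); print(r)
E
```

```text
[[0.5849, -0.0955], [0.5496, -0.1256], [0.5197, -0.0902], [0.5553, -0.0607]] [ 0.55238813 -0.09297169]
0.0464 -139.6
0.0463 130.2
0.0462 39.7
0.0457 -49.6
plunger [[ 0.55235556 -0.09216817  0.0805    ]] handle end [[ 0.54191418 -0.00437481  0.1       ]]
((5516.09765625, -908.2926025390625), (496.9778747558594, 517.8400268554688), 40.184688568115234)
```

>>> step_arm([
  [1,0.1,0.7,0,-0.2],
  [1,0.1,0.7,0,-0.2],
  [1,0.1,0.7,0,-0.2],
  [1,0.1,0.7,0,-0.2],
  [1,0.1,0.7,0,-0.2],
  [1,0.1,0.7,0,-0.2],
])

```text
time_s: 8.95
position: [0.5784, 0.0775, 0.2301]
tcp_rot: [[0.488, 0.873, -0.001], [0.873, -0.488, 0.0], [-0.0, -0.001, -1.0]]
force: [0.0, 0.6, 0.5]
opening: 1.001
grasp_force: 0.0
```

>>> step_arm([
  [1,0.116,0.71,0,-0.214],
  [1,0.116,0.71,0,-0.214],
  [1,0.116,0.71,0,-0.214],
  [1,0.116,0.71,0,-0.214],
  [1,0.116,0.71,0,-0.214],
  [1,0.116,0.71,0,-0.214],
  [1,0.116,0.71,0,-0.214],
])

```text
time_s: 9.65
position: [0.6078, 0.2514, 0.2301]
tcp_rot: [[0.926, 0.377, -0.001], [0.377, -0.926, -0.001], [-0.001, 0.0, -1.0]]
force: [-0.1, -0.0, 0.1]
opening: 0.999
grasp_force: 0.0
```

```bash
python3 - <<'E'
from h import *
snap('wrist','w3'); s=read_state(); print(s['time_s'],s['position'],s['joint_positions'],np.degrees(np.arctan2(s['tcp_rot'][1][1],s['tcp_rot'][0][1])))
print(w2px('w3',[[.608,.2535,.135]]))
S=lambda u,v:(230+u/3.4-.35,150+v/3.4-.35)
T=lambda u,v:(260+u/3.6-.35,120+v/3.6-.35)
for n,a,b in(('purple',(720,58),(131,8)),('blue',(500,32),(82,124))): print(n,px2w('scene0',[S(*a)],.135),px2w('side0',[T(*b)],.135))
a=cv2.imread('pics/w3.png')[20:270,170:470]; cv2.imwrite('pics/w3b.png',cv2.resize(a,None,fx=2.4,fy=2.4,interpolation=cv2.INTER_CUBIC))
E
```

```text
9.7 [0.60803409 0.25102918 0.23029907] [ 1.27234744e+01  3.28589059e+01  7.69977982e+01 -1.06428909e-02
  7.02003302e+01  8.06793232e+01] -67.95223843871518
[[314.80414569 197.50772974]]
purple [[0.60870304 0.37109048 0.135     ]] [[0.60053373 0.37106572 0.135     ]]
blue [[0.46034324 0.21746045 0.135     ]] [[0.46229856 0.21630716 0.135     ]]
```

View pics/w3b.png

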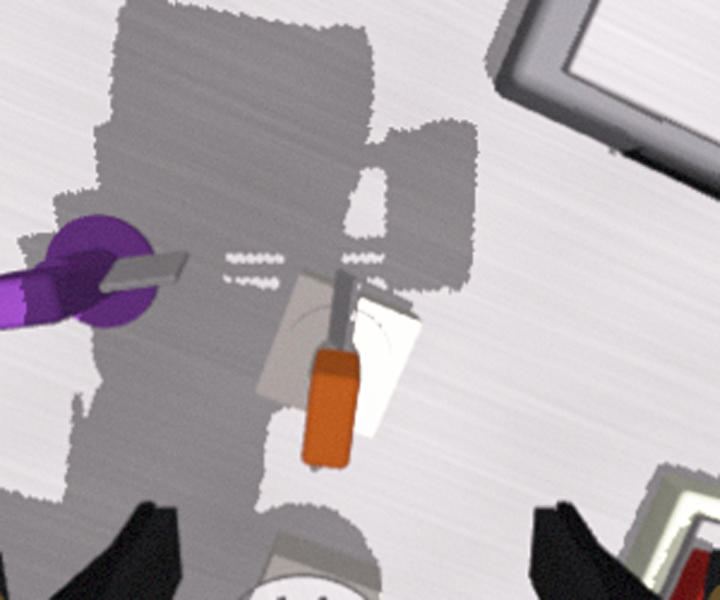

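The orange grip's bright top face has corners of about (314,377), (357,380), (350,467) and (302,462) in the crop. The purple one stands at left, about 12 cm away.

```bash
python3 - <<'E'
from h import *
g=lambda q:(170+q[0]/2.4-.3,20+q[1]/2.4-.3)
P=px2w('w3',[g(q) for q in((312,376),(358,380),(350,468),(302,462))],.135)[:,:2]
print(P.round(4).tolist(),P.mean(0))
for i in range(4):
    d=P[(i+1)%4]-P[i]; print(np.linalg.norm(d).round(4),np.degrees(np.arctan2(d[1],d[0])).round(1))
s=P.mean(0); 
c=np.load('pics/w3.npz')['color'].astype(int)
m=((c[...,0]>150)&(c[...,0]-c[...,2]>100)).astype(np.uint8)
ct=max(cv2.findContours(m,0,2)[0],key=cv2.contourArea)[:,0]
w=px2w('w3',ct,.135)[:,:2]; print(c[190,312],len(ct),cv2.minAreaRect((w*1e4).astype(np.float32)))
E
```

```text
[[0.6207, 0.2724], [0.6254, 0.2568], [0.5934, 0.2469], [0.589, 0.2641]] [0.6071313  0.26006619]
0.0163 -73.0
0.0335 -162.8
0.0177 104.5
0.0328 14.7
[191  92  35] 33 ((6076.36865234375, 2605.59912109375), (350.261962890625, 162.62826538085938), 14.497288703918457)
```

>>> step_arm([
  [0.2,-0.003,0.036,0,-0.033],
  [0.2,-0.003,0.036,-0.1,-0.033],
  [0.2,-0.003,0.036,-0.2,-0.033],
  [0.2,-0.003,0.036,-0.3,-0.033],
  [0.2,-0.003,0.036,-0.4,-0.033],
  [0.2,-0.003,0.036,-0.48,-0.033],
  [0.2,-0.003,0.036,-0.53,-0.033],
  [0.2,-0.003,0.036,-0.53,-0.033],
  [-1,-0.003,0.036,-0.53,-0.033],
  [-1,-0.003,0.036,-0.53,-0.033],
  [-1,-0.003,0.036,-0.53,-0.033],
  [-1,-0.003,0.036,-0.53,-0.033],
  [-1,-0.003,0.036,-0.53,-0.033],
  [-1,-0.003,0.036,-0.53,-0.033],
  [-1,-0.003,0.036,-0.53,-0.033],
  [-1,-0.003,0.036,-0.53,-0.033],
  [-1,-0.003,0.036,-0.53,-0.033],
  [-1,-0.003,0.036,-0.53,-0.033],
])

```text
time_s: 11.5
position: [0.6078, 0.261, 0.0985]
tcp_rot: [[0.961, 0.276, 0.001], [0.276, -0.961, 0.0], [0.001, -0.0, -1.0]]
force: [-1.7, -0.0, 5.7]
opening: 0.203
grasp_force: 29.7
```

>>> step_arm([
  [-1,0,0,0.04,0],
  [-1,0,0,0.1,0],
  [-1,0,0,0.2,0],
  [-1,0,0,0.3,0],
  [-1,0,0,0.4,0],
  [-1,0,0,0.48,0],
  [-1,0,0,0.48,0],
  [-1,0,0,0.48,0],
])

```text
time_s: 12.3
position: [0.6074, 0.2607, 0.2182]
tcp_rot: [[0.961, 0.276, 0.0], [0.276, -0.961, -0.0], [0.0, 0.0, -1.0]]
force: [-0.3, -0.1, -3.5]
opening: 0.202
grasp_force: 29.7
```

>>> step_arm([
  [-1,-0.02,-0.1,0,0.02],
  [-1,-0.04,-0.25,0,0.04],
  [-1,-0.07,-0.4,0,0.06],
  [-1,-0.1,-0.55,0,0.08],
  [-1,-0.11,-0.66,0,0.1],
  [-1,-0.11,-0.7,0,0.133],
  [-1,-0.11,-0.7,0,0.133],
])

```text
time_s: 13.0
position: [0.579, 0.084, 0.2163]
tcp_rot: [[0.768, 0.64, -0.004], [0.64, -0.768, -0.0], [-0.003, -0.002, -1.0]]
force: [-0.9, -0.5, -2.3]
opening: 0.203
grasp_force: 29.9
```

>>> step_arm([
  [-1,-0.02,-0.1,0,0],
  [-1,-0.04,-0.25,0,0],
  [-1,-0.07,-0.4,0,0],
  [-1,-0.09,-0.55,0,0],
  [-1,-0.11,-0.65,0,0],
  [-1,-0.112,-0.7,0,0],
  [-1,-0.112,-0.716,0,0],
  [-1,-0.112,-0.716,0,0],
  [-1,-0.112,-0.716,0,0],
  [-1,-0.112,-0.716,0,0],
])

```text
time_s: 14.0
position: [0.5523, -0.0917, 0.218]
tcp_rot: [[0.766, 0.643, -0.0], [0.643, -0.766, 0.001], [0.0, -0.001, -1.0]]
force: [-0.5, 0.5, -3.3]
opening: 0.206
grasp_force: 29.9
```

```bash
python3 - <<'E'
from h import *
for n in('wrist','scene','side'): snap(n,n+'4')
s=read_state(); p=np.array(s['position']); print(s['time_s'],p,np.degrees(np.arctan2(s['tcp_rot'][1][1],s['tcp_rot'][0][1])),s['force'],s['opening'])
def crop(n,c,w,h,f):
    u,v=w2px(n,[c])[0].astype(int); a=cv2.imread(f'pics/{n}.png'); u0,v0=max(0,min(640-w,u-w//2)),max(0,min(400-h,v-h//2)); print(n,u0,v0,f)
    return cv2.resize(a[v0:v0+h,u0:u0+w],None,fx=f,fy=f,interpolation=cv2.INTER_CUBIC)
c=[.5523,-.0932,.115]
a=crop('scene4',c,80,60,5);b=crop('side4',c,80,60,5);d=crop('wrist4',[.5523,-.0932,.1],320,120,2.5)
cv2.imwrite('pics/m4.png',np.vstack([np.hstack([a,b]),d]))
E
```

```text
14.15 [ 0.55225826 -0.09229489  0.21806929] -49.973456683781066 [-0.08142263 -0.4666289  -2.63929785] 0.20487881357705098
scene4 273 176 5
side4 317 170 5
wrist4 158 131 2.5
```

View pics/m4.png

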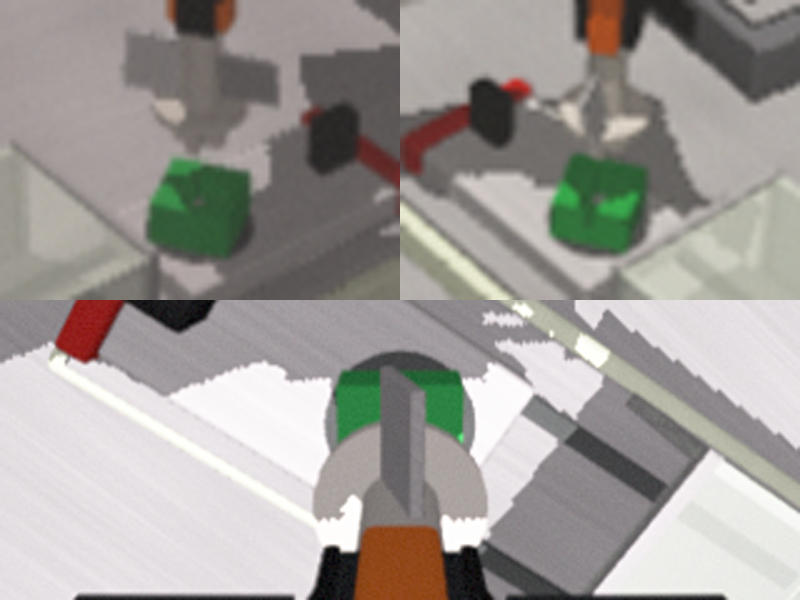

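The scene and side crops (top) show the paddle hanging over the green coupling. In the wrist crop (bottom) the blade (column ~403) is parallel to the coupling's sides (336 to 466) and centred on them. I'll check the offset along the tool's x using the collar outline.

```bash
python3 - <<'E'
from h import *
t=np.linspace(0,2*np.pi,721); p=np.array([.5523,-.0923]); ex=np.array([.766,.643])
for d in(-.004,0,.004):
  q=p+d*ex
  for n,u0,v0,f,oy,ox in(('wrist4',158,131,2.5,300,0),('scene4',273,176,5,0,0),('side4',317,170,5,0,400)):
    o=[]
    for z in(.1495,.1555):
      e=w2px(n,np.c_[q[0]+.027*np.cos(t),q[1]+.027*np.sin(t),0*t+z]); e=(e-[u0,v0]+.5)*f-.5+[ox,oy]
      o.append(np.r_[e.min(0),e.max(0),e[e[:,0].argmin(),1]].round())
    print(d,n,[x.tolist() for x in o])
m=lambda dy:np.c_[0,0]
# coupling corners predicted
R=lambda a:np.array([[np.cos(a),-np.sin(a)],[np.sin(a),np.cos(a)]])
cc=np.array([[.5523,-.0932]])+(np.array([[1,1],[1,-1],[-1,-1],[-1,1]])*.024)@R(np.radians(40)).T
for n,u0,v0,f,oy,ox in(('wrist4',158,131,2.5,300,0),('scene4',273,176,5,0,0),('side4',317,170,5,0,400)):
  print(n,((w2px(n,np.c_[cc,np.full(4,.0925)])-[u0,v0]+.5)*f-.5+[ox,oy]).round().tolist())
E
```

```text
-0.004 wrist4 [[314.0, 426.0, 486.0, 587.0, 506.0], [312.0, 432.0, 488.0, 595.0, 513.0]]
-0.004 scene4 [[150.0, 77.0, 245.0, 132.0, 104.0], [150.0, 68.0, 245.0, 123.0, 95.0]]
-0.004 side4 [[557.0, 87.0, 648.0, 146.0, 115.0], [557.0, 79.0, 648.0, 138.0, 107.0]]
0 wrist4 [[314.0, 414.0, 486.0, 575.0, 494.0], [312.0, 419.0, 488.0, 584.0, 501.0]]
0 scene4 [[157.0, 78.0, 252.0, 133.0, 105.0], [157.0, 70.0, 252.0, 124.0, 96.0]]
0 side4 [[558.0, 83.0, 649.0, 142.0, 111.0], [559.0, 75.0, 650.0, 134.0, 103.0]]
0.004 wrist4 [[313.0, 401.0, 487.0, 564.0, 482.0], [311.0, 406.0, 489.0, 573.0, 489.0]]
0.004 scene4 [[164.0, 79.0, 258.0, 134.0, 106.0], [164.0, 71.0, 259.0, 126.0, 98.0]]
0.004 side4 [[560.0, 79.0, 651.0, 137.0, 107.0], [561.0, 71.0, 652.0, 130.0, 99.0]]
wrist4 [[338.0, 386.0], [466.0, 386.0], [462.0, 505.0], [341.0, 505.0]]
scene4 [[253.0, 169.0], [229.0, 217.0], [150.0, 201.0], [176.0, 154.0]]
side4 [[574.0, 151.0], [649.0, 167.0], [629.0, 217.0], [552.0, 201.0]]
```

>>> step_arm([
  [-1,0,0,-0.04,0],
  [-1,0,0,-0.08,0],
  [-1,0,0,-0.12,0],
  [-1,0,0,-0.14,0],
  [-1,0,0,-0.15,0],
  [-1,0,0,-0.16,0],
  [-1,0,0,-0.16,0],
  [-1,0,0,-0.16,0],
])

```text
time_s: 14.95
position: [0.5526, -0.093, 0.178]
tcp_rot: [[0.767, 0.642, 0.001], [0.642, -0.767, 0.0], [0.001, 0.001, -1.0]]
force: [0.0, 0.9, -2.3]
opening: 0.207
grasp_force: 29.9
```

The foot has entered the slot by about 7 mm with no contact force.

>>> step_arm([
  [-1,0,0,-0.015,0],
  [-1,0,0,-0.03,0],
  [-1,0,0,-0.045,0],
  [-1,0,0,-0.055,0],
  [-1,0,0,-0.064,0],
  [-1,0,0,-0.068,0],
  [-1,0,0,-0.068,0],
  [-1,0,0,-0.068,0],
])

```text
time_s: 15.75
position: [0.5527, -0.093, 0.1618]
tcp_rot: [[0.766, 0.642, 0.001], [0.642, -0.766, 0.0], [0.001, 0.001, -1.0]]
force: [0.1, 3.1, 6.8]
opening: 0.209
grasp_force: 29.9
```

>>> step_arm([
  [-1,0,0,-0.006,0],
  [-1,0,0,-0.01,0],
  [-1,0,0,-0.01,0],
  [-1,0,0,-0.01,0],
])

```text
time_s: 16.15
position: [0.5528, -0.093, 0.1609]
tcp_rot: [[0.766, 0.642, 0.002], [0.642, -0.766, -0.0], [0.001, 0.001, -1.0]]
force: [-1.7, 2.9, 17.1]
opening: 0.207
grasp_force: 29.9
```

>>> step_arm([
  [-1,0,0,0,0],
  [-1,0,0,0,0],
  [-1,0,0,0,0],
  [-1,0,0,0,0],
  [-1,0,0,0,0],
])

```text
time_s: 16.65
position: [0.5528, -0.093, 0.161]
tcp_rot: [[0.766, 0.643, 0.002], [0.643, -0.766, -0.0], [0.001, 0.001, -1.0]]
force: [-1.9, 4.3, 16.5]
opening: 0.203
grasp_force: 29.9
```

```bash
python3 - <<'E'
from h import *
for n in('scene','side','wrist'): snap(n,n+'5')
a=lambda n,u,v:cv2.resize(cv2.imread(f'pics/{n}.png')[v:v+60,u:u+80],None,fx=5,fy=5,interpolation=cv2.INTER_CUBIC)
d=cv2.resize(cv2.imread('pics/wrist5.png')[100:220,158:478],None,fx=2.5,fy=2.5)
cv2.imwrite('pics/m5.png',np.vstack([np.hstack([a('scene5',273,176),a('side5',317,170)]),d])); s=read_state(); print(s['position'],s['force'],s['grasp_force'])
E
```

```text
[ 0.55277587 -0.0929999   0.16096505] [-2.36311733  3.18500251 16.59547623] 29.88312027649954
```

View pics/m5.png

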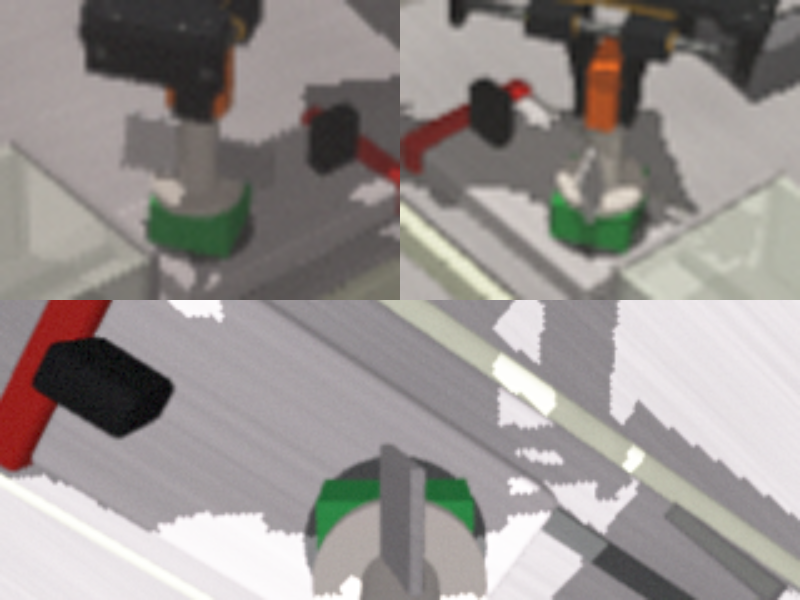

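The collar sits flat on the green coupling in all three views. The handle (334,138 in the scene crop) hasn't moved from its place at the stop, and the press is steady at about 17 N. Handing in.

```bash
python3 -c "
from rig import *
print(hand_in())"
```

```text
the job is handed in; nothing more can be done
None
```

I pulled the carriage to the red stop, meshed the paddle in the coupling, and handed the job in with the gripper still pressing it home at about 17 N; no verdict came back.

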